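# Find the free hatch of the sample store and push it open

### The arm

A 6-joint arm with a two-finger parallel gripper is mounted at the origin on the work surface. World frame = base frame: x ahead of the robot, y to its left, z up, the work surface at z = 0. Lengths are in m, angles in rad, forces in N, time in s.
With the tool pointing down it reaches from about 0.25 to 0.725 m from the base axis. Payload 4 kg.
Tool frame: the origin (TCP) lies on the centre line of the jaws, within the pads' length; the fingertips stand tip_reach ahead of it and the grasp point (between the pads) lies 5 mm behind it (tip_reach is the distance from the TCP to the fingertips, in m); z points along the fingers, y is the direction in which the jaws open and shut (so a half turn about z gives the same grasp; the last joint's range is limited). The gripper opens to 85 mm and grips with 20 to 120 N. Pads are 22 mm wide; open, the fingers measure 114 mm over their backs; the gripper's body (76 mm by 85 mm) begins 54 mm behind the grasp point. The pads swing forward as they close: fully open they stand 13 mm farther back than shut.
Start: joints at [1.305, 0.241, 0.005, 1.335, 0, 1.571], TCP at [0.131, 0.482, 0.245] pointing down, gripper open.
Joint ranges: [-2.72, 2.72], [-1.05, 1.87], [-1.09, 1.28], [-1.99, 2.15], [-1.42, 1.44], [-3.14, 3.14]. Speed limits (rad/s): [2.79, 2.79, 3.14, 3.14, 3.14, 3.14].

### API

Orientations are given as a unit quaternion [x, y, z, w].
In Python, from workcell import * gives the robot as it stands.
- The arm moves only by the tool arm_command, never from a script. Its arguments are lists of equal length, an entry for each row: "translation": the shift along the tool's x, y, z in cm, a list of three; "turn": the turn about the tool's z in rad; "hand": the closure, from 0 (fully open) to 1 (shut). In form: {"translation": [[x, y, z], ...], "turn": [turn, ...], "hand": [hand, ...]}. A call has 1 to 5 rows; each row is the pose to reach, as a shift and turn from the pose commanded when the call began, along the tool's axes at that moment; what a row does not reach only later rows make up. A row lasts 1/12 s, in which the tool goes at most 41.7 mm and 7.16 degrees, less where a joint would pass 70% of its speed; a pose out of reach is approached as far as the arm can. A call with a gripper value outside its range is refused whole. The fingers move at their own pace and stop on an object; the grip force is fixed at half the most. Time passes only in rows, so rows that repeat a pose let the fingers close. It gives the time, the measured TCP pose, the force and the opening at its end, in the units of the state.
- get_obs(): the state, without advancing time (a new reading comes with each control period).
- camera(name): name is "scene" or "side" or "wrist"; returns (picture, depth): 420x560x3 uint8, red, green, blue; 420x560 float32, m along the optical axis (not along the pixel's ray), 0 where there is no reading.
- camera_info(name): a dict with "mtx" (3x3 intrinsics, pixels), "world_to_cam" (4x4, takes a point from world to camera coordinates). Camera axes: x right, y down, z forward; pixel columns grow to the right and rows downward; lengths in m; the calibration is good to about 2 mm. A picture is of the moment at which its call begins: read the wrist's pose just before it. camera_info takes no time and is no camera call; for the wrist camera it gives the pose at the moment of the call.
- job_done(): hands the job in, once; it reports no verdict.
Trained networks look in the newest picture that a camera, given by its name, has taken for a name from the list of things; names that differ only in an ending like _2 or _b are one class to them, and where a whole thing is asked for, a point or a joint stands for the part that bears it (a point fixed in the world has none). Each returns a list of dicts, best first, with "conf" (0 to 1); they miss things now and then, are a little off and sometimes report something else, mostly with a low value. They report only what shows in the picture. A call takes as long as a camera call.
- search_frame(camera, name): "location" ([row, column] in pixels, amid what is visible of it).
- spot_point(camera, name): "location" ([row, column] in pixels: a listed point, or the origin of a listed thing).
The state is a dict: "clock": time; "joint_pos": joint angles; "joint_vel": joint speeds; "tau": joint torques, N m; "eef_pos": TCP position; "tool_rot": TCP orientation; "ft_force": force on the tool from outside, world axes, zero at the start; "ft_torque": the same for the moment, N m; "grip_width": finger opening in m.
Only numpy, scipy, OpenCV 4.12 (cv2) and the standard library are available. Lean on these libraries where they do the work, as an engineer would, in place of code of your own. Each camera call takes 0.05 s, during which the arm holds its last target. There are 200 camera calls.

### The job

One of the four identical hatches in the top of the sample store is free and rocks when pressed; the other three are blocked. Press the black dots with the fingertips to find the hatch that gives, without leaning hard on the blocked ones, then push its near part down until it stands steeply open, past 50 degrees, and draw the fingers out so that it stays open. Only press and push: grasp nothing, and leave the jar, the bottle, the bowl and the screwdriver where they are.

Things in the scene. Friction and masses are not known exactly. Their poses are not given: they have to be found in the camera images.
- unit: Sample store, a fixed low grey box 220 (its x) x 400 (its y) x 110 mm high; origin at the centre of its underside, x away from the robot at yaw 0. Four identical aluminium hatches lie flush in its top in a row along y, centres at y = 138 (a), 46 (b), -46 (c), -138 (d) mm. Three rest on full packs and give under 2 mm when pressed; which one is free differs each time. Behind them is a flat ledge 78 mm deep.
- pad_a (a point): Centre of the black 24 mm dot, the place to press, on the upper face of hatch a, leftmost (largest y). It lies midway across the hatch's 80 mm width, 45 mm on the near (robot's) side of its hinge line, 30 mm from its near edge, 110 mm above the bench when shut. Axes as the unit's while shut; moves with the hatch.
- pad_b (a point): Centre of the black 24 mm dot, the place to press, on the upper face of hatch b, second from left. It lies midway across the hatch's 80 mm width, 45 mm on the near (robot's) side of its hinge line, 30 mm from its near edge, 110 mm above the bench when shut. Axes as the unit's while shut; moves with the hatch.
- pad_c (a point): Centre of the black 24 mm dot, the place to press, on the upper face of hatch c, third from left. It lies midway across the hatch's 80 mm width, 45 mm on the near (robot's) side of its hinge line, 30 mm from its near edge, 110 mm above the bench when shut. Axes as the unit's while shut; moves with the hatch.
- pad_d (a point): Centre of the black 24 mm dot, the place to press, on the upper face of hatch d, rightmost (smallest y). It lies midway across the hatch's 80 mm width, 45 mm on the near (robot's) side of its hinge line, 30 mm from its near edge, 110 mm above the bench when shut. Axes as the unit's while shut; moves with the hatch.
- hatch_a (a joint): Tilt of hatch a, rad: 0 flush; grows as the near part (75 mm) goes down into its 84 mm wide compartment and the far part (40 mm) rises; stops at 1.25 and -0.10. Plate 80 x 115 x 6 mm; hinge line (thin dark line) along the unit's y at its x = -10 mm, z = 107 mm. If free, turns at about 2 N on the dot, has no spring, stays where left; at 1.25 its edge is 30 mm above the bench.
- hatch_b (a joint): Tilt of hatch b, rad: 0 flush; grows as the near part (75 mm) goes down into its 84 mm wide compartment and the far part (40 mm) rises; stops at 1.25 and -0.10. Plate 80 x 115 x 6 mm; hinge line (thin dark line) along the unit's y at its x = -10 mm, z = 107 mm. If free, turns at about 2 N on the dot, has no spring, stays where left; at 1.25 its edge is 30 mm above the bench.
- hatch_c (a joint): Tilt of hatch c, rad: 0 flush; grows as the near part (75 mm) goes down into its 84 mm wide compartment and the far part (40 mm) rises; stops at 1.25 and -0.10. Plate 80 x 115 x 6 mm; hinge line (thin dark line) along the unit's y at its x = -10 mm, z = 107 mm. If free, turns at about 2 N on the dot, has no spring, stays where left; at 1.25 its edge is 30 mm above the bench.
- hatch_d (a joint): Tilt of hatch d, rad: 0 flush; grows as the near part (75 mm) goes down into its 84 mm wide compartment and the far part (40 mm) rises; stops at 1.25 and -0.10. Plate 80 x 115 x 6 mm; hinge line (thin dark line) along the unit's y at its x = -10 mm, z = 107 mm. If free, turns at about 2 N on the dot, has no spring, stays where left; at 1.25 its edge is 30 mm above the bench.
- jar_mid (a point): Middle of a loose steel grinding jar, 52 mm across, 55 mm high, standing on the ledge behind the hatches. Not to be disturbed.
- bottle_mid (a point): Middle of a loose amber sample jar with red cap, 40 mm across, 75 mm high, standing on the ledge. Not to be disturbed.
- bowl_mid (a point): Middle of a loose white ceramic bowl, 90 mm across, 45 mm high, on the bench beside the unit's left (+y) end. Not to be disturbed.
- driver_grip (a point): Handle of a loose screwdriver with orange handle lying on the bench beside the unit's right (-y) end. Not to be disturbed.

How it is judged:
By the outcome, as a careful person would: the job done as asked, in the order asked, and still so for the second after the job is handed in, with the robot touching nothing.
It also fails if it takes over 42 s, if anything falls off the work surface, if the arm or the gripper's body presses on something with over 40 N, if the wrist force passes 120 N, or if a joint passes its speed limit or range.

## Working session

There is one attempt and no reset: what is moved stays moved. The work goes in short steps, Python scripts to look and compute and a tool call to move; the robot and the scene stay as the last step left them, time stands still between calls to the robot, and variables do not carry over. Pictures are saved under pics/ and viewed, about 8 in all and at most 12, crops included, and the job is handed in when it is done.

Besides the shell and the picture viewer there is one more tool, called after "Emit:" as name(argument=value, ...) on one line, values as JSON. arm_command: Moves the arm, as the interface text tells. Its arguments: {"type":"object","properties":{"translation":{"type":"array","items":{"type":"array","items":{"type":"number"}}},"turn":{"type":"array","items":{"type":"number"}},"hand":{"type":"array","items":{"type":"number"}}},"required":["translation","turn","hand"]}

```bash
mkdir -p pics; ls; cat > h.py <<'E'
from workcell import *
import numpy as np, cv2
def look(cam, fn=None):
    ci=camera_info(cam); p,d=camera(cam)
    if fn: cv2.imwrite('pics/'+fn, p[:,:,::-1])
    return p,d,ci
def world(px,d,ci,depth=None):
    r,c=px; ri,cj=int(round(r)),int(round(c))
    z=depth or np.median([v for v in d[max(ri-2,0):ri+3,max(cj-2,0):cj+3].ravel() if v>0])
    q=np.linalg.inv(ci['mtx'])@[c,r,1]*z
    return (np.linalg.inv(ci['world_to_cam'])@np.r_[q,1])[:3]
def proj(P,ci):
    q=ci['mtx']@(ci['world_to_cam']@np.r_[P,1])[:3]; return q[1]/q[2],q[0]/q[2]
E
python3 - <<'E'
from h import *
o=get_obs()
for k in o: print(k,np.round(o[k],4))
p,d,ci=look('scene','s1.png')
for n in ['pad_a','jar_mid','bottle_mid','bowl_mid','driver_grip','unit']:
    for r in spot_point('scene',n)[:5]:
        print(n,round(r['conf'],2),np.round(r['location']),np.round(world(r['location'],d,ci),3))
E
```

```text
pics
clock 0.0
joint_pos [1.305  0.2415 0.0037 1.3352 0.     1.5708]
joint_vel [ 0.0014  0.0015 -0.0006  0.0009  0.0009 -0.0022]
tau [ 3.00000e-04 -3.72322e+01  2.52406e+01  1.70000e-02  2.00000e-04
  0.00000e+00]
eef_pos [0.1312 0.4818 0.2444]
tool_rot [ 1.325e-01  9.912e-01 -1.100e-03 -2.000e-04]
ft_force [0.5352 0.5668 0.6151]
ft_torque [ 0.0047 -0.0155 -0.0802]
grip_width 0.0854
pad_a 0.94 [240. 353.] [0.528 0.183 0.11 ]
pad_a 0.76 [175. 325.] [0.443 0.019 0.111]
pad_a 0.6 [279. 376.] [0.563 0.278 0.111]
pad_a 0.59 [210. 336.] [0.499 0.104 0.112]
jar_mid 0.95 [204. 280.] [0.601 0.028 0.16 ]
jar_mid 0.65 [365. 403.] [0.623 0.427 0.005]
bottle_mid 0.67 [267. 307.] [0.674 0.181 0.181]
bowl_mid 0.77 [364. 405.] [0.62  0.429 0.005]
driver_grip 0.57 [156. 305.] [ 0.384 -0.101  0.022]
driver_grip 0.26 [240. 355.] [0.524 0.186 0.11 ]
unit 0.9 [252. 322.] [0.599 0.156 0.111]
```

View pics/s1.png

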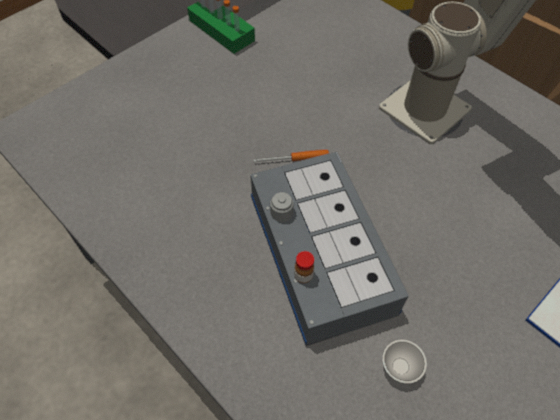

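```bash
python3 - <<'E'
from h import *
p,d,ci=look('side','s2.png')
for n in ['pad_a','jar_mid','bottle_mid','bowl_mid','driver_grip']:
    for r in spot_point('side',n)[:5]:
        print(n,round(r['conf'],2),np.round(r['location']),np.round(world(r['location'],d,ci),3))
import workcell; print([x for x in dir(workcell) if not x.startswith('_')])
print(globals().get('tip_reach'))
E
```

```text
pad_a 0.98 [207. 368.] [0.443 0.016 0.109]
pad_a 0.91 [236. 346.] [0.488 0.106 0.108]
pad_a 0.87 [297. 299.] [0.57  0.265 0.108]
pad_a 0.8 [263. 325.] [0.527 0.181 0.108]
jar_mid 0.72 [192. 304.] [0.587 0.038 0.159]
bottle_mid 0.93 [238. 258.] [0.663 0.183 0.169]
bowl_mid 0.91 [389. 256.] [0.63  0.414 0.003]
driver_grip 0.7 [198. 388.] [ 0.399 -0.016  0.108]
['Unreachable', 'camera', 'camera_info', 'get_obs', 'job_done', 'search_frame', 'spot_point', 'tip_reach']
0.014
```

The four dots show at (row, col) d (176,325), c (208,339), b (241,355) and a (277,372). The jar is at (204,280), the bottle at (265,305), the bowl at (363,404) and the driver at (156,310), and all are clear of the hatches. Next I'll fit the unit's pose from the dots.

```bash
cat >> h.py <<'E'
PY=np.array([.138,.046,-.046,-.138])
def dots(cam,ci,p,guess,z=.110):
    out=[]
    for g in guess:
        r,c=proj(np.r_[g,z],ci); w=14
        r0,c0=int(r)-w,int(c)-w
        g_=cv2.cvtColor(p[r0:r0+2*w,c0:c0+2*w],cv2.COLOR_RGB2GRAY)
        n,l,s,ct=cv2.connectedComponentsWithStats((g_<50).astype(np.uint8))
        k=min(range(1,n),key=lambda i:np.hypot(*(ct[i]-w))+(100 if s[i][4]<15 else 0))
        cc,rr=ct[k]+[c0,r0]
        q=np.linalg.inv(ci['mtx'])@[cc,rr,1]; T=np.linalg.inv(ci['world_to_cam'])
        v=T[:3,:3]@q; o=T[:3,3]; out.append((o+v*(z-o[2])/v[2])[:2])
    return np.array(out)
def fit(D):
    v=sum((PY[i]*(D[i]-D.mean(0)) for i in range(4))); yaw=np.arctan2(-v[0],v[1])
    ux=np.array([np.cos(yaw),np.sin(yaw)]); uy=np.array([-np.sin(yaw),np.cos(yaw)])
    c=D.mean(0)+.055*ux
    return c,yaw,ux,uy,np.array([c-.055*ux+y*uy for y in PY])
E
python3 - <<'E'
from h import *
G=[(.568,.27),(.527,.183),(.487,.103),(.443,.018)]
A=[]
for cam in('scene','side'):
    p,d,ci=look(cam); D=dots(cam,ci,p,G); A.append(D); print(cam,D.round(4).tolist(),np.linalg.norm(np.diff(D,axis=0),axis=1).round(4))
D=np.mean(A,0); c,yaw,ux,uy,P=fit(D); print(c.round(4),yaw.round(4),P.round(4).tolist(),(P-D).round(4).tolist())
o=get_obs(); from scipy.spatial.transform import Rotation as R
M=R.from_quat(o['tool_rot']).as_matrix()
for n,q in zip('abcd',P): print(n,(M.T@(np.r_[q,.20]-o['eef_pos'])*100).round(2))
print('turn', np.arctan2(*( (M.T@np.r_[-ux,0])[[1,0]])))
E
```

```text
scene [[0.566, 0.2697], [0.5266, 0.1868], [0.4869, 0.1035], [0.4473, 0.0209]] [0.0917 0.0923 0.0916]
side [[0.5662, 0.268], [0.5268, 0.1849], [0.4869, 0.1019], [0.4477, 0.0186]] [0.0919 0.0921 0.092 ]
[0.5564 0.1206] -0.4447 [[0.5662, 0.2689], [0.5266, 0.1858], [0.487, 0.1028], [0.4474, 0.0197]] [[0.0001, 0.0], [-0.0001, -0.0], [0.0001, 0.0001], [-0.0001, -0.0001]]
a [-47.57  -9.18   4.53]
b [-45.93 -18.24   4.53]
c [-44.29 -27.29   4.53]
d [-42.66 -36.34   4.53]
turn 0.1788202661163447
```

Emit:
arm_command(translation=[[-4,-0.8,0],[-8,-1.5,0],[-12,-2.3,0],[-16,-3.1,0],[-20,-3.9,0]], turn=[0.06,0.12,0.179,0.179,0.179], hand=[1,1,1,1,1])

```text
clock: 1.17
eef_pos: [0.3154, 0.3913, 0.2455]
tool_rot: [0.22, 0.975, 0.0, 0.0]
ft_force: [0.4, 1.4, 0.2]
grip_width: 0.0257
```

Emit:
arm_command(translation=[[-4,0,0],[-8,0,0],[-12,-0.1,0],[-16,-0.1,0],[-20,-0.2,0]], turn=[0,0,0,0,0], hand=[1,1,1,1,1])

```text
clock: 1.58
eef_pos: [0.4954, 0.3033, 0.2454]
tool_rot: [0.221, 0.975, 0.0, 0.0]
ft_force: [1.2, 0.9, 0.7]
grip_width: -0.0002
```

Emit:
arm_command(translation=[[-4,0,2],[-8,0,5],[-8,0,8],[-8,0,9],[-8,0,9]], turn=[0,0,0,0,0], hand=[1,1,1,1,1])

```text
clock: 2.0
eef_pos: [0.5636, 0.2682, 0.1506]
tool_rot: [0.221, 0.975, -0.003, -0.004]
ft_force: [-1.1, 0.0, 0.5]
grip_width: 0.0003
```

```bash
cat >> h.py <<'E'
from scipy.spatial.transform import Rotation as R
P=np.array([[0.5662,0.2689],[0.5266,0.1858],[0.487,0.1028],[0.4474,0.0197]]); yaw=-.4447
E
python3 - <<'E'
from h import *
o=get_obs(); M=R.from_quat(o['tool_rot']).as_matrix(); print(o['clock'],o['eef_pos'],o['ft_force'],o['grip_width'])
for n,q in zip('abcd',P): print(n,(M.T@(np.r_[q,.124]-o['eef_pos'])*100).round(2))
ux=np.r_[np.cos(yaw),np.sin(yaw),0]; print('turn', np.arctan2(*( (M.T@-ux)[[1,0]])))
p,d,ci=look('wrist','w1.png')
p,d,ci=look('side'); cv2.imwrite('pics/s3.png',cv2.resize(p[150:400,180:460,::-1],None,fx=2,fy=2))
E
```

```text
2.0 [0.56355617 0.26818094 0.15055864] [-1.11921905  0.04254614  0.53112908] 0.0002823769288883866
a [-0.22  0.2   2.65]
b [-0.24 -9.01  2.72]
c [ -0.25 -18.2    2.79]
d [ -0.26 -27.41   2.85]
turn -0.0014830749218530132
```

View pics/s3.png

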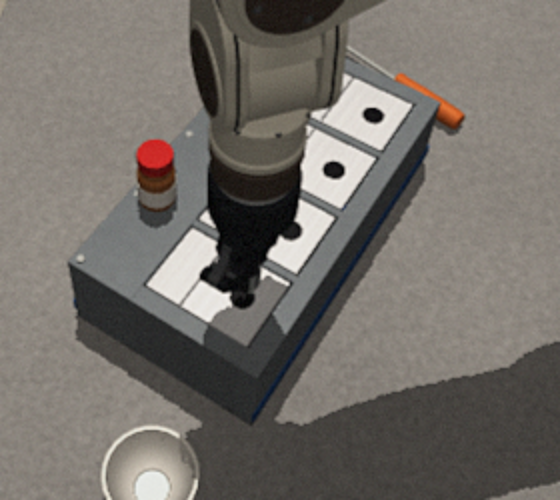

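The closed gripper is right above dot a (crop (298,242)), and the bottle and bowl are clear. Now I'll settle and descend gently.

Emit:
arm_command(translation=[[-0.1,0.1,0.6],[-0.1,0.1,1.2],[-0.1,0.1,1.8],[-0.1,0.1,2.0],[-0.1,0.1,2.0]], turn=[0,0,0,0,0], hand=[1,1,1,1,1])

```text
clock: 2.52
eef_pos: [0.5666, 0.2706, 0.1349]
tool_rot: [0.22, 0.975, -0.0, -0.0]
ft_force: [-0.2, 0.2, 0.4]
grip_width: -0.0002
```

Emit:
arm_command(translation=[[0,-0.1,0.3],[0,-0.1,0.6],[0,-0.1,0.8],[0,-0.1,0.9],[0,-0.1,0.9]], turn=[0,0,0,0,0], hand=[1,1,1,1,1])

```text
clock: 2.93
eef_pos: [0.5667, 0.2694, 0.1259]
tool_rot: [0.221, 0.975, -0.0, -0.0]
ft_force: [-0.1, 0.6, -1.2]
grip_width: -0.0002
```

Emit:
arm_command(translation=[[0,0,0.1],[0,0,0.1],[0,0,0.2],[0,0,0.2]], turn=[0,0,0,0], hand=[1,1,1,1])

```text
clock: 3.27
eef_pos: [0.5669, 0.2696, 0.1242]
tool_rot: [0.221, 0.975, -0.0, -0.0]
ft_force: [-0.3, 0.3, 0.8]
grip_width: 0.0002
```

Emit:
arm_command(translation=[[0,0,0.1],[0,0,0.1],[0,0,0.1]], turn=[0,0,0], hand=[1,1,1])

```text
clock: 3.52
eef_pos: [0.5669, 0.2696, 0.1238]
tool_rot: [0.221, 0.975, 0.0, 0.0]
ft_force: [-0.9, -0.6, 2.5]
grip_width: -0.0
```

Emit:
arm_command(translation=[[0,0,0.1],[0,0,0.1],[0,0,0.1]], turn=[0,0,0], hand=[1,1,1])

```text
clock: 3.77
eef_pos: [0.5669, 0.2696, 0.1238]
tool_rot: [0.221, 0.975, 0.0, 0.0]
ft_force: [-3.2, -1.2, 7.7]
grip_width: 0.0001
```

Hatch a holds 7.7 N without moving, so it's blocked. On to b.

Emit:
arm_command(translation=[[0,0,-1.5],[0,-3.5,-1.5],[0,-7,-1.5],[0,-9.2,-1.5],[0,-9.2,-0.8]], turn=[0,0,0,0,0], hand=[1,1,1,1,1])

```text
clock: 4.18
eef_pos: [0.5259, 0.1832, 0.1313]
tool_rot: [0.222, 0.975, -0.001, 0.0]
ft_force: [-0.3, 0.0, -0.1]
grip_width: 0.0001
```

Emit:
arm_command(translation=[[0,0,0.2],[0,0,0.4],[0,0,0.5],[0,0,0.5]], turn=[0,0,0,0], hand=[1,1,1,1])

```text
clock: 4.52
eef_pos: [0.5276, 0.1874, 0.1248]
tool_rot: [0.22, 0.976, -0.0, -0.0]
ft_force: [0.3, -0.7, -0.7]
grip_width: 0.0003
```

Emit:
arm_command(translation=[[0,0,0.1],[0,0,0.2],[0,0,0.2]], turn=[0,0,0], hand=[1,1,1])

```text
clock: 4.77
eef_pos: [0.5277, 0.1874, 0.1238]
tool_rot: [0.22, 0.975, 0.001, 0.0]
ft_force: [-0.9, 0.4, 2.3]
grip_width: -0.0002
```

Emit:
arm_command(translation=[[0,0,0.1],[0,0,0.1],[0,0,0.1]], turn=[0,0,0], hand=[1,1,1])

```text
clock: 5.02
eef_pos: [0.5277, 0.1874, 0.1237]
tool_rot: [0.22, 0.975, 0.001, 0.001]
ft_force: [-1.2, 0.0, 7.4]
grip_width: 0.0002
```

B is blocked too (7.4 N, no travel). On to c.

Emit:
arm_command(translation=[[0,0,-1.5],[0,-3.5,-1.5],[0,-7,-1.5],[0,-9.3,-1.5],[0,-9.3,-0.8]], turn=[0,0,0,0,0], hand=[1,1,1,1,1])

```text
clock: 5.43
eef_pos: [0.4857, 0.0996, 0.1311]
tool_rot: [0.222, 0.975, -0.001, 0.0]
ft_force: [0.4, -0.5, -0.1]
grip_width: 0.0001
```

Emit:
arm_command(translation=[[0,0,0.2],[0,0,0.4],[0,0,0.5],[0,0,0.5]], turn=[0,0,0,0], hand=[1,1,1,1])

```text
clock: 5.77
eef_pos: [0.4877, 0.1034, 0.1249]
tool_rot: [0.22, 0.976, 0.0, -0.0]
ft_force: [-0.3, -1.0, 0.0]
grip_width: 0.0001
```

Emit:
arm_command(translation=[[0,0,0.1],[0,0,0.2],[0,0,0.3],[0,0,0.3]], turn=[0,0,0,0], hand=[1,1,1,1])

```text
clock: 6.1
eef_pos: [0.4876, 0.1031, 0.1224]
tool_rot: [0.22, 0.975, 0.0, 0.0]
ft_force: [0.3, 0.5, 0.3]
grip_width: 0.0002
```

Emit:
arm_command(translation=[[0,0,0.1],[0,0,0.2],[0,0,0.3],[0,0,0.3]], turn=[0,0,0,0], hand=[1,1,1,1])

```text
clock: 6.43
eef_pos: [0.4874, 0.1026, 0.1193]
tool_rot: [0.221, 0.975, 0.0, 0.0]
ft_force: [-0.5, 1.4, 1.8]
grip_width: 0.0
```

C gives (5 mm at under 2 N), so it's the free hatch. Pushing it down while easing slightly toward the hinge.

Emit:
arm_command(translation=[[0,0,0.5],[0,0,1.0],[0,0,1.5],[-0.1,0,2.0],[-0.2,0,2.4]], turn=[0,0,0,0,0], hand=[1,1,1,1,1])

```text
clock: 6.85
eef_pos: [0.4885, 0.1014, 0.0943]
tool_rot: [0.221, 0.975, -0.0, -0.001]
ft_force: [-0.6, 0.1, 3.2]
grip_width: 0.0002
```

Emit:
arm_command(translation=[[-0.1,0,0.4],[-0.2,0,0.8],[-0.3,0,1.2],[-0.4,0,1.4],[-0.4,0,1.4]], turn=[0,0,0,0,0], hand=[1,1,1,1,1])

```text
clock: 7.27
eef_pos: [0.4922, 0.0998, 0.0804]
tool_rot: [0.221, 0.975, -0.0, -0.001]
ft_force: [1.0, 0.8, -0.3]
grip_width: -0.0
```

```bash
python3 - <<'E'
from h import *
o=get_obs(); print(o['clock'],o['eef_pos'],o['ft_force'])
ux=np.r_[np.cos(yaw),np.sin(yaw)]; uy=np.r_[-ux[1],ux[0]]
v=o['eef_pos'][:2]-P[2]; print('s centre mm',(45-1e3*v@ux).round(1),'lateral',(1e3*v@uy).round(1),'tip z',o['eef_pos'][2]-.014)
p,d,ci=look('side'); cv2.imwrite('pics/s4.png',cv2.resize(p[130:330,240:440,::-1],None,fx=3,fy=3))
E
```

```text
7.2667 [0.49222676 0.09980933 0.08044241] [ 1.00589673  0.78332797 -0.25201929]
s centre mm 39.0 lateral -0.5 tip z 0.06644241062713256
```

View pics/s4.png

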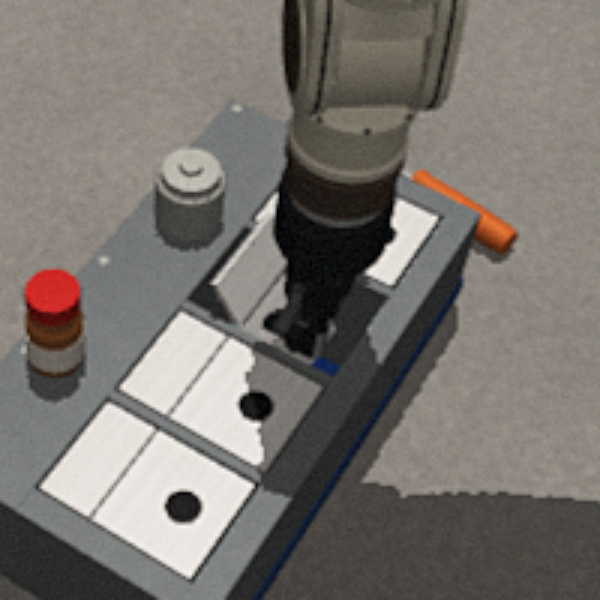

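Hatch c has swung in: its far part is raised at crop (275,255), and the fingers are inside the compartment. The jar, the bottle and the driver haven't moved. I'll push about 1 cm further.

Emit:
arm_command(translation=[[0,0,0.3],[0,0,0.6],[0,0,0.9],[0,0,1.1],[0,0,1.1]], turn=[0,0,0,0,0], hand=[1,1,1,1,1])

```text
clock: 7.73
eef_pos: [0.4922, 0.0999, 0.0697]
tool_rot: [0.221, 0.975, -0.0, -0.0]
ft_force: [-0.3, 0.2, 0.4]
grip_width: 0.0002
```

Emit:
arm_command(translation=[[0.4,0,0],[0.9,0,-0.5],[0.9,0,-3],[0.9,0,-6.5],[0.9,0,-10]], turn=[0,0,0,0,0], hand=[1,1,1,1,1])

```text
clock: 8.15
eef_pos: [0.483, 0.1038, 0.1709]
tool_rot: [0.22, 0.975, -0.001, -0.001]
ft_force: [1.0, 0.9, 0.3]
grip_width: 0.0003
```

Emit:
arm_command(translation=[[2,0,-3],[5,0,-5],[8,0,-5],[11,0,-5],[11,0,-5]], turn=[0,0,0,0,0], hand=[1,1,1,1,1])

```text
clock: 8.57
eef_pos: [0.3807, 0.1521, 0.2211]
tool_rot: [0.219, 0.976, 0.0, -0.001]
ft_force: [-1.4, -0.0, -0.6]
grip_width: 0.0002
```

```bash
python3 - <<'E'
from h import *
o=get_obs(); print(o['clock'],o['eef_pos'],o['ft_force'])
ux=np.r_[np.cos(yaw),np.sin(yaw)]; uy=np.r_[-ux[1],ux[0]]
for cam in('side','scene'):
    p,d,ci=look(cam)
    r,c=map(int,proj(np.r_[P[2]+.045*ux,.11],ci)); print(cam,r,c)
    cv2.imwrite(f'pics/f_{cam}.png',cv2.resize(p[r-70:r+130,c-100:c+100,::-1],None,fx=3,fy=3))
    # all depth points within the hatch's strip, in hinge frame: angle estimate
    rr,cc=np.mgrid[r-60:r+60,c-60:c+60]; rr,cc=rr.ravel(),cc.ravel(); z=d[rr,cc]
    q=(np.linalg.inv(ci['mtx'])@np.c_[cc,rr,np.ones(len(cc))].T*z); W=(np.linalg.inv(ci['world_to_cam'])@np.r_[q,np.ones((1,len(z)))])[:3].T
    v=W[:,:2]-P[2]; X=(v@ux-.045)*1e3; Y=v@uy*1e3; Z=W[:,2]*1e3-107
    m=(abs(Y)<30)&(abs(np.hypot(X,Z)-20)<18)&(Z>6)&(X>-10)&(z>0); print(m.sum())
    if m.sum()>8:
        k=np.polyfit(Z[m],X[m],1); print('tilt deg',np.degrees(np.arctan2(1,k[0])).round(1),'max Z',Z[m].max().round(1))
    for n in ['jar_mid','bottle_mid','bowl_mid','driver_grip']:
        for a in spot_point(cam,n)[:1]: print(n,round(a['conf'],2),np.round(a['location']))
E
```

```text
8.5667 [0.38069135 0.15212939 0.22109137] [-1.38789309 -0.02931113 -0.57671575]
side 225 328
269
tilt deg 60.3 max Z 34.3
jar_mid 0.72 [192. 304.]
bottle_mid 0.75 [299. 300.]
bowl_mid 0.84 [393. 256.]
driver_grip 0.8 [200. 388.]
scene 212 320
74
tilt deg 59.9 max Z 34.2
jar_mid 0.97 [206. 282.]
bottle_mid 0.6 [266. 304.]
bowl_mid 0.85 [364. 402.]
driver_grip 0.85 [157. 306.]
```

View pics/f_side.png

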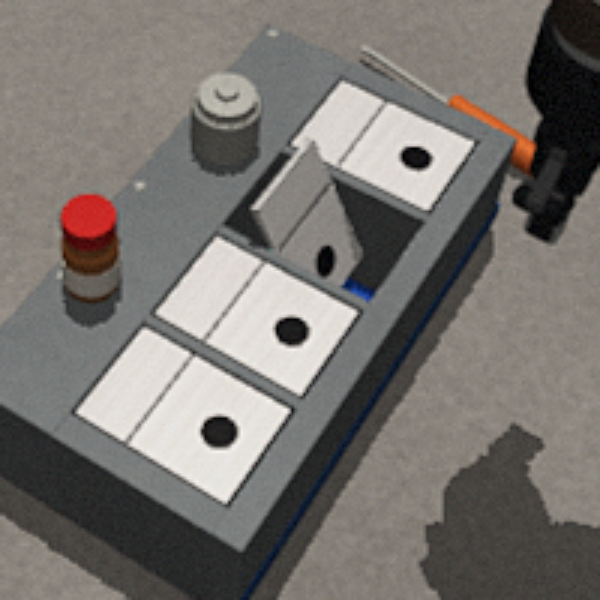

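Hatch c stands steeply open: its dot is at crop (262,325) and the fingers are well clear. I'll cross-check the tilt from the dot's depth.

```bash
python3 - <<'E'
from h import *
ux=np.r_[np.cos(yaw),np.sin(yaw)]
p,d,ci=look('side'); w=world((242.3,336.3),d,ci)
x=(w[:2]-P[2])@ux-.045; print(w.round(4),'tilt by dot',np.degrees(np.arctan2(.107-w[2],-x)+np.arctan(3/45)).round(1),np.hypot(x,w[2]-.107))
print(get_obs()['clock'])
E
```

```text
[0.505  0.0949 0.0685] tilt by dot 60.5 0.04603779531263507
9.1167
```

```bash
python3 -c "
from workcell import *
print(job_done())"
```

```text
the job is handed in; nothing more can be done
None
```

Hatch c was the free one; it now stands open at about 60°. I handed the job in at about 9.1 s of the 42 s allowed.

- **Finding it:** With closed fingertips I pressed a, then b, then c. Hatches a and b held firm, with vertical readings of 7.7 N and 7.4 N and no measurable travel. Hatch c gave about 5 mm at under 2 N. I didn't press d.
- **Opening it:** I pushed c's near part down, with readings of about 3 N at most, then drew the fingers out. The gripper was about 12 cm clear of the hatch when I handed in.
- **Tilt check:** The depth fit gave 60.3° (side camera) and 59.9° (scene camera), and the dot's depth gave 60.5°. The far edge's highest depth point suggests only about 55°, probably because edge pixels are lost. All are past 50°.
- **Other objects:** The jar, bottle, bowl and screwdriver were found within about 4 pixels of their first positions, apart from two bad network readings in the side camera:
    - **Bottle:** The last reading was off at (299,300), but the picture shows it at about (237,258), where it started.
    - **Screwdriver:** Both readings, first and last, fell near hatch d's dot. The scene camera shows it in place.

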